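Find the heavy side of a sealed pump rotor and hold it down

TASK

The sealed pump rotor on the balancing stand has one heavy side that cannot be seen, and its bearing is stiff enough that it rests wherever it is left. Take it by its crank handle, turn it right round at least once to feel where the weight resists and where it helps, then bring the heavy side straight down and finish still gripping the handle, holding the rotor still there. Leave the other things on the bench where they are.

Things in the scene. Friction and masses are not known exactly. Their poses are not given: they have to be found in the camera images.
- stand: Grey balancing stand, fixed; base plate 200 x 140 x 16 mm, post and bearing 22 to 78 mm to +y of the origin. Origin under the base, on the bench. The rotor's level axle runs along its y axis, 175 mm above the origin; the crank handle is on the -y side.
- rotor: Sealed aluminium drum, 150 mm diameter, on the axle, from the stand's y = -30 (crank face) to +10 mm. Origin on the axle 175 mm above the stand's origin, y along the axle, z towards the handle. It turns endlessly both ways. Hub cap and a small stud opposite the handle stand 12 mm or less off the face; the stud only balances the handle. The heavy side's place relative to the handle differs every time.
- crank_centre (a point): Fixed point on the axle line, 88 mm to the stand's -y: centre of the circle (radius 55 mm, in the stand's x-z plane) that the handle's middle goes round. Axes as the stand's. Felt at the handle, bearing drag is a steady 8 N against the motion; the hidden weight adds or takes off up to 5 to 7 N, as the sine of the angle from heavy side down, so it never turns by itself.
- handle_mid (a point): Middle of the crank handle: black plastic cylinder, 22 mm diameter, 70 mm long, parallel to the axle. It spins freely on its pin, so it can be pinched from above and carried round without turning the hand. Its near end is 23 mm off the drum's face, its middle 58 mm. Its y axis lies along the handle; its other axes mean nothing.
- dewar: Bystander: open steel flask, 88 mm diameter, 155 mm tall, origin under its base.
- reagent: Bystander: amber glass jar, 60 mm diameter, 130 mm tall, origin under its base.
- driver: Bystander: screwdriver lying on the bench, about 200 mm long, along its x axis.
- beaker: Bystander: open steel cup, 70 mm diameter, 70 mm tall, origin under its base.

How it is judged:
By the outcome, as a careful person would: the job done as asked, in the order asked, and still so for the second after the job is handed in, while the arm keeps its last pose, push and grip.
It also fails if it takes over 72 s, if anything falls off the work surface, if the arm or the gripper's body presses on something with over 40 N, if the wrist force passes 120 N, or if a joint passes its speed limit or range.

ROBOT

A 6-joint arm with a two-finger parallel gripper is mounted at the origin on the work surface. World frame = base frame: x ahead of the robot, y to its left, z up, the work surface at z = 0. Lengths are in mm, angles in rad, forces in N, time in s.
With the tool pointing down it reaches from about 325 to 900 mm from the base axis. Payload 3.5 kg.
Tool frame: the origin (TCP) lies midway between the tips of the shut fingers; the grasp point (between the pads) lies 19 mm behind it; z points along the fingers, y is the direction in which the jaws open and shut (so a half turn about z gives the same grasp; the last joint's range is limited). The gripper opens to 85 mm and grips with 20 to 120 N. Pads are 22 mm wide; open, the fingers measure 114 mm over their backs; the gripper's body (76 mm by 85 mm) begins 54 mm behind the grasp point. The pads swing forward as they close: fully open they stand 13 mm farther back than shut.
Start: joints at [-1.281, 0.276, -0.026, 1.268, 0, 1.467], TCP at [239.223, -577.403, 231.313] pointing down, gripper open.
Joint ranges: [-3.12, 3.12], [-0.85, 1.88], [-1.08, 1.24], [-1.95, 2.15], [-1.57, 1.53], [-3.14, 3.14]. Speed limits (rad/s): [2.57, 2.57, 3.14, 3.14, 3.14, 3.14].

INTERFACE

Orientations are given as a unit quaternion [x, y, z, w].
In Python, from station import bot gives the robot as it stands.
- The arm moves only by the shell command python3 -m handwheel 'ROWS' [FORCE]. ROWS is JSON, a list of rows, each an object with "claw": the opening, from 0 (shut) to 1 (fully open); "dp": the shift along the world's x, y, z in cm, a list of three; "angular": the turn, a rotation vector about the world's x, y, z in degrees, a list of three. In form: [{"claw": claw, "dp": [dx, dy, dz], "angular": [rx, ry, rz]}, ...]. A call has 1 to 20 rows; each row is the pose to reach, as a shift and turn from the pose commanded when the call began; what a row does not reach only later rows make up. A row lasts 1/10 s, in which the tool goes at most 50 mm and 8.59 degrees, less where a joint would pass 70% of its speed; a pose out of reach is approached as far as the arm can. A call with a gripper value outside its range is refused whole. The fingers move at their own pace and stop on an object; FORCE is the grip in N (left out, the last holds). Time passes only in rows, so rows that repeat a pose let the fingers close. It gives the time, the measured TCP pose, the force and the opening at its end, in the units of the state.
- bot.get_state(): the state, without advancing time (a new reading comes with each control period).
- bot.grab_frame(name): name is "side" or "top" or "wrist"; returns a dict with "pixels" (480x640x3 uint8, red, green, blue), "z_map" (480x640 float32, mm along the optical axis (not along the pixel's ray), 0 where there is no reading), "fx", "fy", "cx", "cy" (pixels), "R" (3x3) and "t" (3): a world point X has camera coordinates R X + t. Camera axes: x right, y down, z forward; pixel columns grow to the right and rows downward; lengths in mm; the calibration is good to about 2 mm. The wrist camera is an equidistant fisheye: a pixel r from the principal point sees the ray r / f radians off the axis. A picture is of the moment at which its call begins.
- bot.close_job(): hands the job in, once; it reports no verdict.
Trained networks look in a picture, given as the dict that the camera call returned (one of the last four; its "shot" number tells which), for a name from the list of things; names that differ only in an ending like _2 or _b are one class to them, and where a whole thing is asked for, a point or a joint stands for the part that bears it (a point fixed in the world has none). Each returns a list of dicts, best first, with "p" (0 to 1); they miss things now and then, are a little off and sometimes report something else, mostly with a low value. They report only what shows in the picture. A call takes as long as a camera call.
- bot.boxes_of(picture, target): "xy" ([column, row] in pixels, amid what is visible of it).
- bot.pinpoint(picture, target): "xy" ([column, row] in pixels: a listed point, or the origin of a listed thing).
The state is a dict: "clock": time; "joints": joint angles; "qd": joint speeds; "joint_efforts": joint torques, N m; "ee_pos": TCP position; "ee_rot": TCP orientation; "ft_force": force on the tool from outside, world axes, zero at the start; "ft_torque": the same for the moment, N m; "grip_width": finger opening in mm.
Only numpy, scipy, OpenCV 4.12 (cv2) and the standard library are available. Lean on these libraries where they do the work, as an engineer would, in place of code of your own. Each camera call takes 0.05 s, during which the arm holds its last target.

## Working session

There is one attempt and no reset: what is moved stays moved. The work goes in short steps, Python scripts to look and compute and a shell command to move; the robot and the scene stay as the last step left them, time stands still between calls to the robot, and variables do not carry over. Pictures are saved under pics/ and viewed, and the job is handed in when it is done.

```bash
ls; mkdir -p pics
cat > h.py <<'E'
import numpy as np, cv2
from station import bot
def px2w(f,u,v,d=None):
    if d is None:
        z=f["z_map"][int(round(v))-2:int(round(v))+3,int(round(u))-2:int(round(u))+3]; z=z[z>0]; d=np.median(z)
    c=np.array([(u-f["cx"])/f["fx"]*d,(v-f["cy"])/f["fy"]*d,d])
    return np.array(f["R"]).T@(c-np.array(f["t"]))
def w2px(f,X):
    c=np.array(f["R"])@np.array(X)+np.array(f["t"]); return c[0]/c[2]*f["fx"]+f["cx"],c[1]/c[2]*f["fy"]+f["cy"],c[2]
def save(f,n): cv2.imwrite("pics/"+n,f["pixels"][:,:,::-1])
E
python3 - <<'E'
from h import *
np.set_printoptions(precision=1,suppress=True)
for n in ["side","top"]:
    f=bot.grab_frame(n); save(f,n+"0.png"); np.savez(n+"0.npz",**f)
    for t in ["stand","rotor","crank_centre","handle_mid","dewar","reagent","driver","beaker"]:
        r=bot.pinpoint(f,t)[:1]
        for q in r: 
            try: print(n,t,q["p"],q["xy"],px2w(f,*q["xy"]))
            except Exception as e: print(n,t,q,e)
print(bot.get_state())
E
```

```text
pics
side stand 0.94 [314.8, 257.4] [511.7  34.6  72.6]
side rotor 0.87 [319.1, 218.3] [517.6  10.2 205.9]
side crank_centre 0.82 [333.9, 194.1] [521.9 -50.7 244.3]
side handle_mid 0.57 [320.3, 182.3] [604.5 -90.6 203.8]
side dewar 0.88 [191.6, 325.8] [595.4 391.6  68.2]
side reagent 0.93 [252.0, 378.2] [384.6 386.6  68.5]
side driver 0.66 [421.3, 208.0] [ 425.1 -353.5   22.5]
side beaker 0.75 [370.6, 193.7] [ 574.6 -291.2   30.2]
top stand 0.67 [331.6, 239.6] [520.6 -13.2 232. ]
top rotor 0.84 [331.7, 226.7] [543.  -13.  250.5]
top handle_mid 0.58 [366.5, 194.6] [613.8 -83.8 213.9]
top dewar 0.75 [158.6, 203.7] [613.7 352.6 121.7]
top reagent 0.96 [159.4, 303.2] [402.6 343.8 119.8]
top driver 0.86 [484.8, 288.5] [ 437.4 -367.9   21.6]
top beaker 0.6 [458.7, 220.2] [ 598.3 -317.7    4.7]
{'clock': 0.9, 'joints': array([-1.3,  0.3, -0. ,  1.3, -0. ,  1.5]), 'qd': array([ 0.,  0.,  0., -0., -0.,  0.]), 'joint_efforts': array([  0. , -44.5,  29.6,   0. ,   0. ,  -0. ]), 'ee_pos': array([ 239.2, -577.4,  231.3]), 'ee_rot': array([ 1. ,  0.2, -0. ,  0. ]), 'ft_force': array([-0.8,  0.1, -0.2]), 'ft_torque': array([-0., -0.,  0.]), 'grip_width': 85.16451944918069}
```

View pics/side0.png

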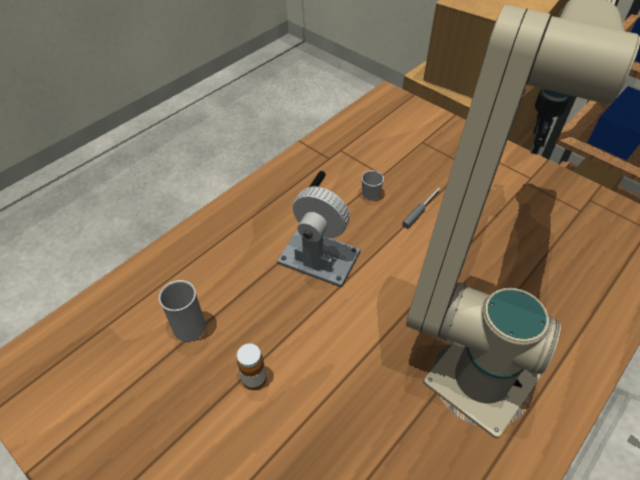

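View pics/top0.png

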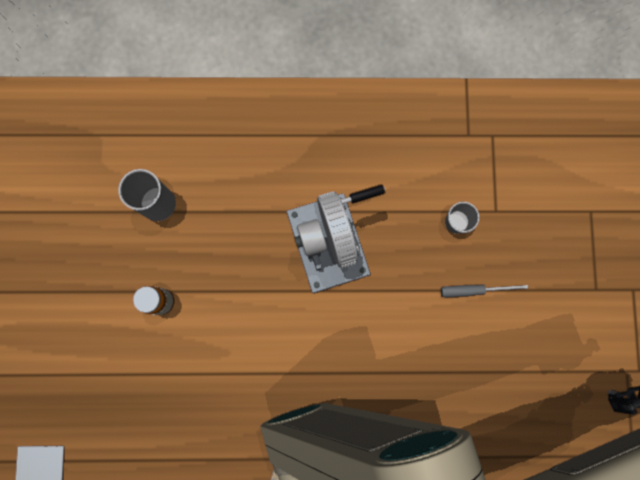

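Run:
```python
import numpy as np
from h import *
np.set_printoptions(precision=2,suppress=True)
for n in ["side","top"]:
    f=dict(np.load(n+"0.npz")); print(n,"cam centre",-f["R"].T@f["t"],f["R"].ravel(),f["fx"],f["cx"],f["cy"])
# point cloud from both
P=[];C=[]
for n in ["side","top"]:
    f=dict(np.load(n+"0.npz")); z=f["z_map"]; v,u=np.nonzero(z>0); d=z[v,u]
    c=np.stack([(u-f["cx"])/f["fx"]*d,(v-f["cy"])/f["fy"]*d,d]).T
    X=(c-f["t"])@f["R"]
    col=f["pixels"][v,u]
    m=(abs(X[:,0]-550)<170)&(abs(X[:,1]+10)<170)&(X[:,2]>10)&(X[:,2]<300)
    X=X[m];col=col[m]; P.append(X);C.append(col)
    print(n,len(X))
    dark=(col.max(1)<60)&(X[:,2]>60)
    D=X[dark]; print("dark",len(D),np.percentile(D,[2,25,50,75,98],axis=0))
    b=(X[:,2]>11)&(X[:,2]<21); print("base",np.percentile(X[b],[1,50,99],axis=0))
np.savez("pc.npz",s=P[0],sc=C[0],t=P[1],tc=C[1])
```

```text
side cam centre [ -82.84  669.3  1192.68] [-0.74 -0.67  0.   -0.51  0.57 -0.64  0.43 -0.48 -0.77] 523.3599974259428 322.19804338925474 238.8992270437663
top cam centre [ 357.45   19.37 1392.21] [-0.   -1.    0.02 -0.99  0.   -0.14  0.14 -0.02 -0.99] 603.3978288746389 326.34079808635295 237.73286659882083
side 5103
dark 499 [[ 501.68 -112.17   63.37]
 [ 508.86   15.91   92.08]
 [ 522.48   33.62  120.38]
 [ 541.91   40.27  177.44]
 [ 620.39   55.9   217.37]]
base [[432.75 -99.37  11.59]
 [509.54 -11.47  17.2 ]
 [640.72  74.62  20.85]]
top 5679
dark 382 [[ 499.67 -115.51   74.46]
 [ 603.95  -97.08  207.62]
 [ 613.49  -76.83  212.13]
 [ 620.65  -56.83  214.59]
 [ 631.11   49.33  218.27]]
base [[437.36 -99.63  11.44]
 [498.94  -3.77  16.5 ]
 [650.4   76.89  20.87]]
```

```bash
python3 - <<'E'
import numpy as np,cv2
from h import *
np.set_printoptions(precision=2,suppress=True)
d=np.load("pc.npz")
for k in "st":
    X=d[k];c=d[k+"c"].astype(int)
    gray=(c.max(1)-c.min(1)<30)&(c.max(1)>60)
    b=gray&(X[:,2]>12)&(X[:,2]<22)
    r=cv2.minAreaRect(X[b][:,:2].astype(np.float32)); print(k,"base",b.sum(),r, np.median(X[b][:,2]))
    h=(c.max(1)<60)&(X[:,2]>185)&(X[:,0]>585)&(X[:,1]<-30)
    H=X[h]; 
    if len(H)>10:
        m=H.mean(0);u,s,vt=np.linalg.svd(H-m,full_matrices=False);t=(H-m)@vt[0]
        print(k,"handle",len(H),m,vt[0],np.percentile(t,[1,99]), "yaw",np.degrees(np.arctan2(vt[0][1],vt[0][0])), m+vt[0]*(np.percentile(t,1)+np.percentile(t,99))/2)
E
python3 - <<'E'
import cv2
for n,(x0,y0,x1,y1) in {"side":(240,150,420,300),"top":(260,160,420,310)}.items():
    i=cv2.imread(f"pics/{n}0.png")[y0:y1,x0:x1]
    cv2.imwrite(f"pics/{n}_c.png",cv2.resize(i,None,fx=4,fy=4,interpolation=cv2.INTER_CUBIC))
E
```

```text
s base 1525 ((539.5247192382812, -11.75616455078125), (200.57237243652344, 143.12350463867188), 18.461427688598633) 17.399166170884122
s handle 104 [611.08 -89.   213.73] [-0.27  0.96  0.04] [-27.81  30.53] yaw 105.84421388976126 [610.71 -87.69 213.78]
t base 2139 ((545.4837036132812, -10.965057373046875), (199.53729248046875, 139.71368408203125), 17.54578399658203) 16.82920464930192
t handle 305 [616.34 -84.89 212.95] [-0.3   0.95  0.  ] [-33.06  33.22] yaw 107.63401240036353 [616.32 -84.81 212.95]
```

View pics/top_c.png

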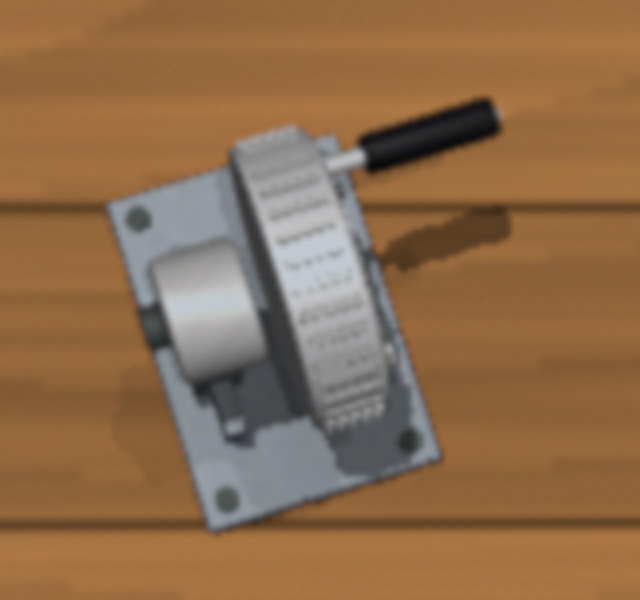

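View pics/side_c.png

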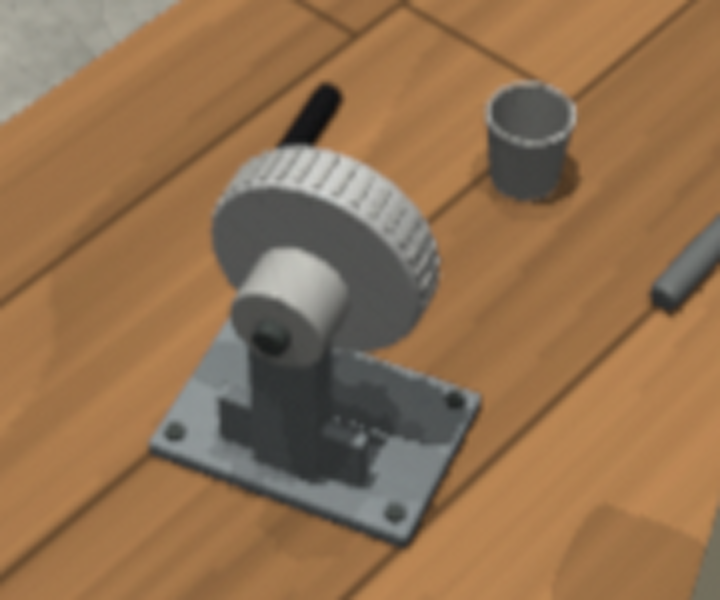

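Run:
```python
import numpy as np,cv2
from h import *
from scipy.spatial.transform import Rotation as R
np.set_printoptions(precision=2,suppress=True)
F={n:dict(np.load(n+"0.npz")) for n in ["side","top"]}
def tri(a,b):
    A=[]
    for f,(u,v) in ((F["side"],a),(F["top"],b)):
        K=np.array([[f["fx"],0,f["cx"]],[0,f["fy"],f["cy"]],[0,0,1]]);P=K@np.c_[f["R"],f["t"]]; A.append(P)
    X=cv2.triangulatePoints(A[0],A[1],np.array(a,float),np.array(b,float)); X=(X[:3]/X[3]).ravel()
    print(X,[np.array(w2px(F[n],X)[:2])-p for n,p in (("side",a),("top",b))])
tri((320.3,182.3),(366.5,194.6))
tri((314.8,257.4),(331.6,239.6)); tri((319.1,218.3),(331.7,226.7))
for O,y in (((543,-11),17.5),((545.5,-11),17.5),((539.5,-11.8),17.5)):
  y=np.radians(y);ex=np.array([np.cos(y),np.sin(y),0]);ey=np.array([-np.sin(y),np.cos(y),0])
  c=np.array([*O,175])-88*ey
  print("O px",[np.array(w2px(F[n],[*O,0])[:2]) for n in F],"rotor",[np.array(w2px(F[n],[*O,175])[:2]) for n in F],"c",c,[np.array(w2px(F[n],c)[:2]) for n in F])
  for a in (28,32,36): print(a,c+55*(np.cos(np.radians(a))*ex+[0,0,np.sin(np.radians(a))]))
s=bot.get_state();q=R.from_quat(s["ee_rot"]);print(q.as_matrix())
print("jaw yaw",np.degrees(np.arctan2(*q.as_matrix()[1::-1,1])))
```

```text
[611.72 -87.86 202.89] [array([-2.65, -0.48]), array([1.56, 2.19])]
[557.82 -18.93 -19.17] [array([1.02, 0.15]), array([-0.56, -0.79])]
[553.67 -18.71 157.31] [array([-2.69, -0.47]), array([1.5 , 2.13])]
O px [array([317.71, 257.81]), array([327.88, 243.96])] rotor [array([317.39, 216.94]), array([329.71, 232.63])] c [569.46 -94.93 175.  ] [array([330.93, 195.15]), array([370.59, 219.85])]
28 [615.78 -80.32 200.82]
32 [613.95 -80.9  204.15]
36 [611.9  -81.55 207.33]
O px [array([317.07, 257.35]), array([327.88, 242.9 ])] rotor [array([316.68, 216.46]), array([329.71, 231.42])] c [571.96 -94.93 175.  ] [array([330.24, 194.71]), array([370.57, 218.65])]
28 [618.28 -80.32 200.82]
32 [616.45 -80.9  204.15]
36 [614.4  -81.55 207.33]
O px [array([318.8 , 258.29]), array([328.23, 245.45])] rotor [array([318.58, 217.43]), array([330.11, 234.33])] c [565.96 -95.73 175.  ] [array([332.09, 195.61]), array([371.  , 221.53])]
28 [612.28 -81.12 200.82]
32 [610.45 -81.7  204.15]
36 [608.4  -82.35 207.33]
[[ 0.92  0.38 -0.  ]
 [ 0.38 -0.92 -0.  ]
 [-0.    0.   -1.  ]]
jaw yaw -67.49448740484794
```

```bash
python3 -m handwheel '[{"claw":1,"dp":[1,1.2,1],"angular":[0,0,2]},{"claw":1,"dp":[3,4,3],"angular":[0,0,7]},{"claw":1,"dp":[5.5,7,5],"angular":[0,0,13]},{"claw":1,"dp":[8.5,11,7],"angular":[0,0,20]},{"claw":1,"dp":[11.5,15,7],"angular":[0,0,27]},{"claw":1,"dp":[14.5,18.5,7],"angular":[0,0,34]},{"claw":1,"dp":[17.5,22.5,7],"angular":[0,0,41]},{"claw":1,"dp":[20.5,26.5,7],"angular":[0,0,48]},{"claw":1,"dp":[23.5,30,7],"angular":[0,0,55]},{"claw":1,"dp":[26.5,34,7],"angular":[0,0,62]},{"claw":1,"dp":[29.5,38,7],"angular":[0,0,69]},{"claw":1,"dp":[32.5,41.5,7],"angular":[0,0,75]},{"claw":1,"dp":[35,45,7],"angular":[0,0,80]},{"claw":1,"dp":[37,47.5,7],"angular":[0,0,84]},{"claw":1,"dp":[37.7,48.3,7],"angular":[0,0,85]},{"claw":1,"dp":[37.7,48.3,7],"angular":[0,0,85]},{"claw":1,"dp":[37.7,48.3,7],"angular":[0,0,85]}]' 60
python3 - <<'E'
from h import *
np.set_printoptions(precision=2,suppress=True)
s=bot.get_state();print(s["clock"],s["ee_pos"],s["ee_rot"],s["joints"],s["ft_force"])
f=bot.grab_frame("wrist");save(f,"w1.png");np.savez("w1.npz",**f)
print(f["fx"],f["cx"],f["cy"],f["R"],f["t"],-f["R"].T@f["t"])
print(bot.pinpoint(f,"handle_mid")[:2],bot.pinpoint(f,"crank_centre")[:2])
f=bot.grab_frame("top");save(f,"t1.png")
E
```

```text
clock: 2.6
ee_pos: [615.6, -94.7, 301.6]
ee_rot: [0.591, 0.806, -0.0, -0.0]
ft_force: [0.4, -0.2, -0.3]
grip_width: 85.2
2.6 [615.6  -94.66 301.6 ] [ 0.59  0.81 -0.   -0.  ] [-0.26  0.25  0.08  1.41 -0.    1.01] [ 0.44 -0.21 -0.3 ]
371.64829954431775 322.5523424592124 248.1399575205884 [[ 0.95  0.3   0.  ]
 [ 0.29 -0.91  0.3 ]
 [ 0.09 -0.28 -0.96]] [-559.44 -322.11  365.18] [593.51 -22.04 444.22]
[{'xy': [322.6, 237.5], 'p': 0.7}] []
```

View pics/w1.png

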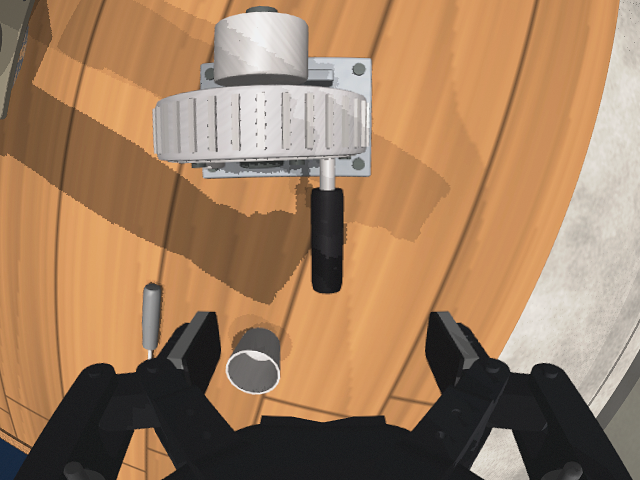

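View pics/t1.png

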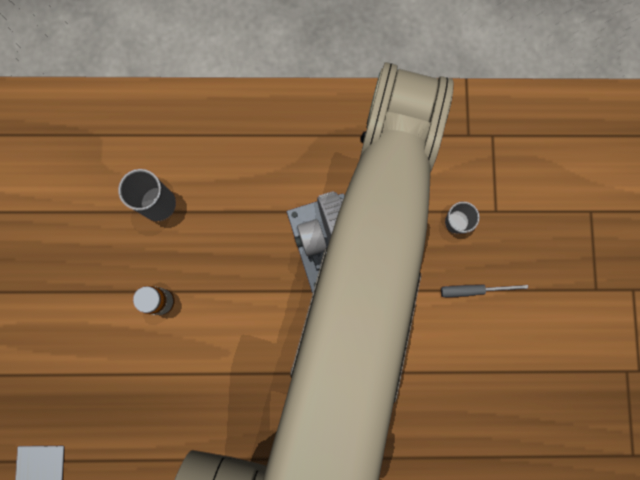

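```bash
cat >> h.py <<'E'
def wcloud(f):
    z=f["z_map"]; v,u=np.nonzero(z>0); d=z[v,u]
    x=(u-f["cx"])/f["fx"]; y=(v-f["cy"])/f["fy"]; r=np.hypot(x,y)+1e-9
    c=np.stack([x/r*np.tan(r)*d,y/r*np.tan(r)*d,d]).T
    return (c-np.array(f["t"]))@np.array(f["R"]),f["pixels"][v,u].astype(int),u,v
E
python3 - <<'E'
from h import *
np.set_printoptions(precision=2,suppress=True)
f=dict(np.load("w1.npz"))
X,c,u,v=wcloud(f)
h=(c.max(1)<70)&(u>305)&(u<350)&(v>185)&(v<298)&(X[:,2]>180)&(X[:,2]<240)
H=X[h]; 
_,b,_=cv2.minAreaRect(H[:,:2].astype(np.float32)),0,0;print(len(H),_)
print(cv2.minAreaRect(H[:,:2].astype(np.float32)),"ztop",np.percentile(H[:,2],[2,50,90,99]))
g=(c.max(1)-c.min(1)<30)&(X[:,2]>11)&(X[:,2]<21)&(v<185)
print(cv2.minAreaRect(X[g][:,:2].astype(np.float32)))
# drum: points above 175
g=(c.max(1)-c.min(1)<40)&(X[:,2]>225)&(v<180)&(v>80)
print("drum",cv2.minAreaRect(X[g][:,:2].astype(np.float32)),np.percentile(X[g][:,2],[99]))
E
```

```text
3150 0
((616.68798828125, -86.87651062011719), (20.807018280029297, 70.33100128173828), 17.9174861907959) ztop [204.82 212.39 213.99 214.81]
((342.50811767578125, -10.254669189453125), (191.28965759277344, 633.5629272460938), 89.50397491455078)
drum ((549.5653076171875, -29.039417266845703), (118.68641662597656, 45.15100860595703), 17.50141143798828) [252.41]
```

```bash
python3 -m handwheel '[{"claw":1,"dp":[0.3,0,-1],"angular":[0,0,0]},{"claw":1,"dp":[0.3,0,-3],"angular":[0,0,0]},{"claw":1,"dp":[0.3,0,-5],"angular":[0,0,0]},{"claw":1,"dp":[0.3,0,-7],"angular":[0,0,0]},{"claw":1,"dp":[0.3,0,-9],"angular":[0,0,0]},{"claw":1,"dp":[0.3,0,-10.5],"angular":[0,0,0]},{"claw":1,"dp":[0.3,0,-11.5],"angular":[0,0,0]},{"claw":1,"dp":[0.3,0,-11.8],"angular":[0,0,0]},{"claw":1,"dp":[0.3,0,-11.8],"angular":[0,0,0]},{"claw":0.5,"dp":[0.3,0,-11.8],"angular":[0,0,0]},{"claw":0.5,"dp":[0.3,0,-11.8],"angular":[0,0,0]},{"claw":0.5,"dp":[0.3,0,-11.8],"angular":[0,0,0]}]' 60
python3 - <<'E'
from h import *
f=bot.grab_frame("wrist");save(f,"w2.png")
E
```

```text
clock: 4.0
ee_pos: [619.8, -94.5, 184.2]
ee_rot: [0.591, 0.806, 0.0, 0.001]
ft_force: [-1.0, 0.1, -0.7]
grip_width: 44.3
```

View pics/w2.png

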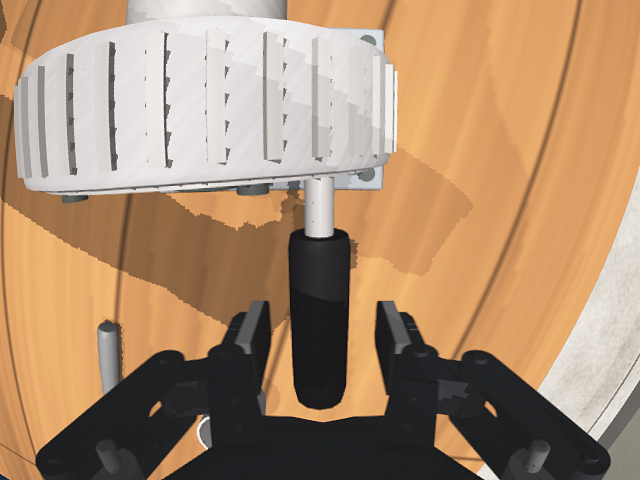

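```bash
python3 -m handwheel '[{"claw":0,"dp":[0,0,0],"angular":[0,0,0]},{"claw":0,"dp":[0,0,0],"angular":[0,0,0]},{"claw":0,"dp":[0,0,0],"angular":[0,0,0]},{"claw":0,"dp":[0,0,0],"angular":[0,0,0]},{"claw":0,"dp":[0,0,0],"angular":[0,0,0]},{"claw":0,"dp":[0,0,0],"angular":[0,0,0]}]' 60
```

```text
clock: 4.65
ee_pos: [618.8, -94.6, 183.3]
ee_rot: [0.591, 0.806, -0.0, -0.0]
ft_force: [-2.6, -1.3, 0.8]
grip_width: 19.3
```

Run:
```python
from h import *
f=bot.grab_frame("wrist");save(f,"w3.png");print(bot.get_state()["grip_width"])
```

```text
19.84836406359133
```

View pics/w3.png

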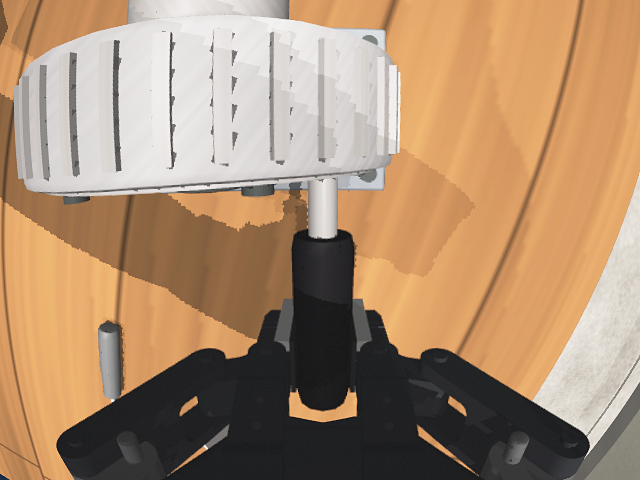

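```bash
cat > tab.py <<'E'
import sys,numpy as np
def tab(a0,a1,step,yaw=17.6,r=5.5):
    n=abs(step)
    s=step
    out=[]
    for a in np.arange(a0+s,a1+s/2,s):
        A,B=np.radians(a),np.radians(a0)
        h=r*(np.cos(A)-np.cos(B)); print(int(a),"[%.2f,%.2f,%.2f]"%(h*np.cos(np.radians(yaw)),h*np.sin(np.radians(yaw)),r*(np.sin(A)-np.sin(B))))
if __name__=="__main__":
    x=list(map(float,sys.argv[1:])); tab(*x)
E
python3 tab.py 32 52 4; for a in 52 72 92 112 132 152 172; do echo from $a; python3 tab.py $a $((a+20)) 4;done
```

```text
36 [-0.20,-0.06,0.32]
40 [-0.43,-0.14,0.62]
44 [-0.67,-0.21,0.91]
48 [-0.94,-0.30,1.17]
52 [-1.22,-0.39,1.42]
from 52
56 [-0.30,-0.09,0.23]
60 [-0.61,-0.19,0.43]
64 [-0.93,-0.29,0.61]
68 [-1.26,-0.40,0.77]
72 [-1.61,-0.51,0.90]
from 72
76 [-0.35,-0.11,0.11]
80 [-0.71,-0.23,0.19]
84 [-1.07,-0.34,0.24]
88 [-1.44,-0.46,0.27]
92 [-1.80,-0.57,0.27]
from 92
96 [-0.37,-0.12,-0.03]
100 [-0.73,-0.23,-0.08]
104 [-1.09,-0.34,-0.16]
108 [-1.44,-0.46,-0.27]
112 [-1.78,-0.56,-0.40]
from 112
116 [-0.33,-0.11,-0.16]
120 [-0.66,-0.21,-0.34]
124 [-0.97,-0.31,-0.54]
128 [-1.26,-0.40,-0.77]
132 [-1.54,-0.49,-1.01]
from 132
136 [-0.26,-0.08,-0.27]
140 [-0.51,-0.16,-0.55]
144 [-0.73,-0.23,-0.85]
148 [-0.94,-0.30,-1.17]
152 [-1.12,-0.36,-1.51]
from 152
156 [-0.16,-0.05,-0.35]
160 [-0.30,-0.09,-0.70]
164 [-0.41,-0.13,-1.07]
168 [-0.50,-0.16,-1.44]
172 [-0.56,-0.18,-1.82]
from 172
176 [-0.04,-0.01,-0.38]
180 [-0.05,-0.02,-0.77]
184 [-0.04,-0.01,-1.15]
188 [0.00,0.00,-1.53]
192 [0.06,0.02,-1.91]
```

```bash
python3 -m handwheel '[{"claw":0,"dp":[-0.20,-0.06,0.32],"angular":[0,0,0]},{"claw":0,"dp":[-0.43,-0.14,0.62],"angular":[0,0,0]},{"claw":0,"dp":[-0.67,-0.21,0.91],"angular":[0,0,0]},{"claw":0,"dp":[-0.94,-0.30,1.17],"angular":[0,0,0]},{"claw":0,"dp":[-1.22,-0.39,1.42],"angular":[0,0,0]}]'
```

```text
clock: 5.2
ee_pos: [609.6, -97.5, 195.8]
ee_rot: [0.591, 0.807, 0.003, 0.001]
ft_force: [8.4, 1.3, -12.0]
grip_width: 19.2
```

```bash
python3 -m handwheel '[{"claw":0,"dp":[-0.30,-0.09,0.23],"angular":[0,0,0]},{"claw":0,"dp":[-0.61,-0.19,0.43],"angular":[0,0,0]},{"claw":0,"dp":[-0.93,-0.29,0.61],"angular":[0,0,0]},{"claw":0,"dp":[-1.26,-0.40,0.77],"angular":[0,0,0]},{"claw":0,"dp":[-1.61,-0.51,0.90],"angular":[0,0,0]}]'
```

```text
clock: 5.7
ee_pos: [595.4, -102.0, 205.9]
ee_rot: [0.591, 0.807, 0.004, 0.002]
ft_force: [11.9, 4.0, -9.0]
grip_width: 19.7
```

```bash
python3 -m handwheel '[{"claw":0,"dp":[-0.35,-0.11,0.11],"angular":[0,0,0]},{"claw":0,"dp":[-0.71,-0.23,0.19],"angular":[0,0,0]},{"claw":0,"dp":[-1.07,-0.34,0.24],"angular":[0,0,0]},{"claw":0,"dp":[-1.44,-0.46,0.27],"angular":[0,0,0]},{"claw":0,"dp":[-1.80,-0.57,0.27],"angular":[0,0,0]}]'
```

```text
clock: 6.2
ee_pos: [579.3, -107.1, 210.6]
ee_rot: [0.591, 0.807, 0.006, 0.004]
ft_force: [13.4, 5.2, -5.1]
grip_width: 19.0
```

```bash
python3 -m handwheel '[{"claw":0,"dp":[-0.37,-0.12,-0.03],"angular":[0,0,0]},{"claw":0,"dp":[-0.73,-0.23,-0.08],"angular":[0,0,0]},{"claw":0,"dp":[-1.09,-0.34,-0.16],"angular":[0,0,0]},{"claw":0,"dp":[-1.44,-0.46,-0.27],"angular":[0,0,0]},{"claw":0,"dp":[-1.78,-0.56,-0.40],"angular":[0,0,0]}]'
```

```text
clock: 6.7
ee_pos: [563.0, -112.3, 209.6]
ee_rot: [0.59, 0.807, 0.008, 0.006]
ft_force: [10.2, 7.9, 8.5]
grip_width: 19.2
```

```bash
python3 -m handwheel '[{"claw":0,"dp":[-0.33,-0.11,-0.16],"angular":[0,0,0]},{"claw":0,"dp":[-0.66,-0.21,-0.34],"angular":[0,0,0]},{"claw":0,"dp":[-0.97,-0.31,-0.54],"angular":[0,0,0]},{"claw":0,"dp":[-1.26,-0.40,-0.77],"angular":[0,0,0]},{"claw":0,"dp":[-1.54,-0.49,-1.01],"angular":[0,0,0]}]'
```

```text
clock: 7.2
ee_pos: [545.4, -117.9, 201.7]
ee_rot: [0.59, 0.807, 0.006, 0.005]
ft_force: [-1.2, 7.4, 19.9]
grip_width: 19.3
```

```bash
python3 -m handwheel '[{"claw":0,"dp":[-0.26,-0.08,-0.27],"angular":[0,0,0]},{"claw":0,"dp":[-0.51,-0.16,-0.55],"angular":[0,0,0]},{"claw":0,"dp":[-0.73,-0.23,-0.85],"angular":[0,0,0]},{"claw":0,"dp":[-0.94,-0.30,-1.17],"angular":[0,0,0]},{"claw":0,"dp":[-1.12,-0.36,-1.51],"angular":[0,0,0]}]'
```

```text
clock: 7.7
ee_pos: [528.7, -123.1, 184.0]
ee_rot: [0.591, 0.807, 0.0, 0.001]
ft_force: [-8.4, 1.6, 15.0]
grip_width: 19.2
```

```bash
cat > log1.txt <<'E'
618.8 -94.6 183.3 0 0 0 32
609.6 -97.5 195.8 8.4 1.3 -12.0 52
595.4 -102.0 205.9 11.9 4.0 -9.0 72
579.3 -107.1 210.6 13.4 5.2 -5.1 92
563.0 -112.3 209.6 10.2 7.9 8.5 112
545.4 -117.9 201.7 -1.2 7.4 19.9 132
528.7 -123.1 184.0 -8.4 1.6 15.0 152
E
cat > an.py <<'E'
import numpy as np,sys
from scipy.optimize import least_squares
np.set_printoptions(precision=1,suppress=True)
D=np.loadtxt(sys.argv[1]);y=np.radians(17.6);ex=np.array([np.cos(y),np.sin(y)])
s=D[:,:2]@ex;z=D[:,2]; yy=D[:,:2]@np.array([-np.sin(y),np.cos(y)])
r=least_squares(lambda p:np.hypot(s-p[0],z-p[1])-55,[s.mean(),z.mean()-20])
c=r.x;print("centre s,z",c,"res",r.fun,"yy",yy)
a=np.unwrap(np.arctan2(z-c[1],s-c[0])); 
fs=D[:,3:5]@ex;ft=-np.sin(a)*fs+np.cos(a)*D[:,5];fr=np.cos(a)*fs+np.sin(a)*D[:,5]; fy=D[:,3:5]@np.array([-np.sin(y),np.cos(y)])
print(np.c_[D[:,6],np.degrees(a),ft,fr,fy])
np.savez("an.npz",a=a,ft=ft)
E
python3 an.py log1.txt; python3 -c "
import numpy as np
y=np.radians(17.6);ex=np.array([np.cos(y),np.sin(y)])
print('cmd centre',np.dot([618.8,-94.6],ex)-55*np.cos(np.radians(32)),183.3-55*np.sin(np.radians(32)))"
```

```text
centre s,z [513.9 155.7] res [-0.2  0.   0.1  0.2  0.  -0.3  0. ] yy [-277.3 -277.3 -277.3 -277.2 -277.3 -277.3 -277.2]
[[ 32.   30.2   0.    0.    0. ]
 [ 52.   46.8 -14.3  -3.   -1.3]
 [ 72.   65.6 -15.1  -3.    0.2]
 [ 92.   83.9 -14.8  -3.5   0.9]
 [112.  101.8 -13.6   5.9   4.4]
 [132.  122.9 -11.7  16.1   7.4]
 [152.  149.1  -9.   14.2   4.1]]
cmd centre 514.5875482766801 154.15444046717374
```

```bash
python3 -m handwheel '[{"claw":0,"dp":[-0.20,-0.06,-0.29],"angular":[0,0,0]},{"claw":0,"dp":[-0.36,-0.11,-0.58],"angular":[0,0,0]},{"claw":0,"dp":[-0.48,-0.15,-0.92],"angular":[0,0,0]},{"claw":0,"dp":[-0.57,-0.18,-1.29],"angular":[0,0,0]},{"claw":0,"dp":[-0.63,-0.20,-1.67],"angular":[0,0,0]}]'
```

```text
clock: 8.2
ee_pos: [521.8, -125.2, 165.1]
ee_rot: [0.591, 0.806, -0.0, 0.0]
ft_force: [-5.5, 0.2, 7.2]
grip_width: 19.3
```

```bash
python3 -m handwheel '[{"claw":0,"dp":[-0.04,-0.01,-0.38],"angular":[0,0,0]},{"claw":0,"dp":[-0.05,-0.02,-0.77],"angular":[0,0,0]},{"claw":0,"dp":[-0.04,-0.01,-1.15],"angular":[0,0,0]},{"claw":0,"dp":[0.00,0.00,-1.53],"angular":[0,0,0]},{"claw":0,"dp":[0.06,0.02,-1.91],"angular":[0,0,0]}]'; for a in 192 212 232 252 272 292 312 332 352 372; do echo from $a; python3 tab.py $a $((a+20)) 4;done
```

```text
clock: 8.7
ee_pos: [522.1, -125.1, 144.5]
ee_rot: [0.591, 0.806, -0.001, -0.0]
ft_force: [-4.9, -0.4, 3.8]
grip_width: 18.7
from 192
196 [0.09,0.03,-0.37]
200 [0.20,0.06,-0.74]
204 [0.34,0.11,-1.09]
208 [0.50,0.16,-1.44]
212 [0.68,0.22,-1.77]
from 212
216 [0.20,0.06,-0.32]
220 [0.43,0.14,-0.62]
224 [0.67,0.21,-0.91]
228 [0.94,0.30,-1.17]
232 [1.22,0.39,-1.42]
from 232
236 [0.30,0.09,-0.23]
240 [0.61,0.19,-0.43]
244 [0.93,0.29,-0.61]
248 [1.26,0.40,-0.77]
252 [1.61,0.51,-0.90]
from 252
256 [0.35,0.11,-0.11]
260 [0.71,0.23,-0.19]
264 [1.07,0.34,-0.24]
268 [1.44,0.46,-0.27]
272 [1.80,0.57,-0.27]
from 272
276 [0.37,0.12,0.03]
280 [0.73,0.23,0.08]
284 [1.09,0.34,0.16]
288 [1.44,0.46,0.27]
292 [1.78,0.56,0.40]
from 292
296 [0.33,0.11,0.16]
300 [0.66,0.21,0.34]
304 [0.97,0.31,0.54]
308 [1.26,0.40,0.77]
312 [1.54,0.49,1.01]
from 312
316 [0.26,0.08,0.27]
320 [0.51,0.16,0.55]
324 [0.73,0.23,0.85]
328 [0.94,0.30,1.17]
332 [1.12,0.36,1.51]
from 332
336 [0.16,0.05,0.35]
340 [0.30,0.09,0.70]
344 [0.41,0.13,1.07]
348 [0.50,0.16,1.44]
352 [0.56,0.18,1.82]
from 352
356 [0.04,0.01,0.38]
360 [0.05,0.02,0.77]
364 [0.04,0.01,1.15]
368 [0.00,0.00,1.53]
372 [-0.06,-0.02,1.91]
from 372
376 [-0.09,-0.03,0.37]
380 [-0.20,-0.06,0.74]
384 [-0.34,-0.11,1.09]
388 [-0.50,-0.16,1.44]
392 [-0.68,-0.22,1.77]
```

```bash
python3 -m handwheel '[{"claw":0,"dp":[0.09,0.03,-0.37],"angular":[0,0,0]},{"claw":0,"dp":[0.20,0.06,-0.74],"angular":[0,0,0]},{"claw":0,"dp":[0.34,0.11,-1.09],"angular":[0,0,0]},{"claw":0,"dp":[0.50,0.16,-1.44],"angular":[0,0,0]},{"claw":0,"dp":[0.68,0.22,-1.77],"angular":[0,0,0]}]'
```

```text
clock: 9.2
ee_pos: [529.5, -122.7, 125.8]
ee_rot: [0.591, 0.806, -0.0, -0.0]
ft_force: [-4.2, -1.8, 0.3]
grip_width: 18.8
```

```bash
python3 -m handwheel '[{"claw":0,"dp":[0.20,0.06,-0.32],"angular":[0,0,0]},{"claw":0,"dp":[0.43,0.14,-0.62],"angular":[0,0,0]},{"claw":0,"dp":[0.67,0.21,-0.91],"angular":[0,0,0]},{"claw":0,"dp":[0.94,0.30,-1.17],"angular":[0,0,0]},{"claw":0,"dp":[1.22,0.39,-1.42],"angular":[0,0,0]}]'
```

```text
clock: 9.7
ee_pos: [542.0, -118.8, 111.8]
ee_rot: [0.591, 0.806, -0.0, -0.0]
ft_force: [-3.2, -0.2, -2.3]
grip_width: 19.2
```

```bash
python3 -m handwheel '[{"claw":0,"dp":[0.30,0.09,-0.23],"angular":[0,0,0]},{"claw":0,"dp":[0.61,0.19,-0.43],"angular":[0,0,0]},{"claw":0,"dp":[0.93,0.29,-0.61],"angular":[0,0,0]},{"claw":0,"dp":[1.26,0.40,-0.77],"angular":[0,0,0]},{"claw":0,"dp":[1.61,0.51,-0.90],"angular":[0,0,0]}]'
```

```text
clock: 10.2
ee_pos: [558.4, -113.6, 103.2]
ee_rot: [0.591, 0.807, 0.0, 0.0]
ft_force: [-2.4, -1.0, -2.9]
grip_width: 19.2
```

```bash
python3 -m handwheel '[{"claw":0,"dp":[0.35,0.11,-0.11],"angular":[0,0,0]},{"claw":0,"dp":[0.71,0.23,-0.19],"angular":[0,0,0]},{"claw":0,"dp":[1.07,0.34,-0.24],"angular":[0,0,0]},{"claw":0,"dp":[1.44,0.46,-0.27],"angular":[0,0,0]},{"claw":0,"dp":[1.80,0.57,-0.27],"angular":[0,0,0]}]'
```

```text
clock: 10.7
ee_pos: [576.5, -107.9, 100.9]
ee_rot: [0.591, 0.807, 0.0, 0.0]
ft_force: [-1.8, -0.5, -0.1]
grip_width: 19.3
```

```bash
python3 -m handwheel '[{"claw":0,"dp":[0.37,0.12,0.03],"angular":[0,0,0]},{"claw":0,"dp":[0.73,0.23,0.08],"angular":[0,0,0]},{"claw":0,"dp":[1.09,0.34,0.16],"angular":[0,0,0]},{"claw":0,"dp":[1.44,0.46,0.27],"angular":[0,0,0]},{"claw":0,"dp":[1.78,0.56,0.40],"angular":[0,0,0]}]'
```

```text
clock: 11.2
ee_pos: [593.6, -102.6, 105.0]
ee_rot: [0.591, 0.806, -0.0, -0.0]
ft_force: [-5.3, -0.7, 4.1]
grip_width: 18.9
```

```bash
python3 -m handwheel '[{"claw":0,"dp":[0.33,0.11,0.16],"angular":[0,0,0]},{"claw":0,"dp":[0.66,0.21,0.34],"angular":[0,0,0]},{"claw":0,"dp":[0.97,0.31,0.54],"angular":[0,0,0]},{"claw":0,"dp":[1.26,0.40,0.77],"angular":[0,0,0]},{"claw":0,"dp":[1.54,0.49,1.01],"angular":[0,0,0]}]'
```

```text
clock: 11.7
ee_pos: [607.4, -98.2, 113.9]
ee_rot: [0.591, 0.806, -0.002, -0.001]
ft_force: [-6.6, -3.4, 1.3]
grip_width: 19.5
```

```bash
python3 -m handwheel '[{"claw":0,"dp":[0.26,0.08,0.27],"angular":[0,0,0]},{"claw":0,"dp":[0.51,0.16,0.55],"angular":[0,0,0]},{"claw":0,"dp":[0.73,0.23,0.85],"angular":[0,0,0]},{"claw":0,"dp":[0.94,0.30,1.17],"angular":[0,0,0]},{"claw":0,"dp":[1.12,0.36,1.51],"angular":[0,0,0]}]'
```

```text
clock: 12.2
ee_pos: [618.4, -94.7, 127.7]
ee_rot: [0.592, 0.806, -0.002, -0.002]
ft_force: [-4.9, -3.6, -4.7]
grip_width: 19.5
```

```bash
python3 -m handwheel '[{"claw":0,"dp":[0.16,0.05,0.35],"angular":[0,0,0]},{"claw":0,"dp":[0.30,0.09,0.70],"angular":[0,0,0]},{"claw":0,"dp":[0.41,0.13,1.07],"angular":[0,0,0]},{"claw":0,"dp":[0.50,0.16,1.44],"angular":[0,0,0]},{"claw":0,"dp":[0.56,0.18,1.82],"angular":[0,0,0]}]'
```

```text
clock: 12.7
ee_pos: [625.1, -92.5, 146.7]
ee_rot: [0.591, 0.806, -0.001, -0.001]
ft_force: [-3.4, -4.3, -9.8]
grip_width: 19.0
```

```bash
python3 -m handwheel '[{"claw":0,"dp":[0.04,0.01,0.38],"angular":[0,0,0]},{"claw":0,"dp":[0.05,0.02,0.77],"angular":[0,0,0]},{"claw":0,"dp":[0.04,0.01,1.15],"angular":[0,0,0]},{"claw":0,"dp":[0.00,0.00,1.53],"angular":[0,0,0]},{"claw":0,"dp":[-0.06,-0.02,1.91],"angular":[0,0,0]}]'
```

```text
clock: 13.2
ee_pos: [625.0, -92.6, 166.5]
ee_rot: [0.591, 0.806, -0.0, -0.0]
ft_force: [-2.9, -4.5, -13.8]
grip_width: 19.2
```

```bash
python3 -m handwheel '[{"claw":0,"dp":[-0.09,-0.03,0.37],"angular":[0,0,0]},{"claw":0,"dp":[-0.20,-0.06,0.74],"angular":[0,0,0]},{"claw":0,"dp":[-0.34,-0.11,1.09],"angular":[0,0,0]},{"claw":0,"dp":[-0.50,-0.16,1.44],"angular":[0,0,0]},{"claw":0,"dp":[-0.68,-0.22,1.77],"angular":[0,0,0]}]'
```

```text
clock: 13.7
ee_pos: [618.4, -94.6, 184.4]
ee_rot: [0.591, 0.806, -0.0, -0.0]
ft_force: [-0.1, -5.6, -17.3]
grip_width: 18.9
```

```bash
python3 -m handwheel '[{"claw":0,"dp":[-0.20,-0.06,0.32],"angular":[0,0,0]},{"claw":0,"dp":[-0.43,-0.14,0.62],"angular":[0,0,0]},{"claw":0,"dp":[-0.67,-0.21,0.91],"angular":[0,0,0]},{"claw":0,"dp":[-0.94,-0.30,1.17],"angular":[0,0,0]},{"claw":0,"dp":[-1.22,-0.39,1.42],"angular":[0,0,0]}]'
```

```text
clock: 14.2
ee_pos: [606.7, -98.2, 198.7]
ee_rot: [0.591, 0.807, 0.001, 0.0]
ft_force: [3.3, -4.3, -20.4]
grip_width: 18.8
```

```bash
python3 -m handwheel '[{"claw":0,"dp":[-0.30,-0.09,0.23],"angular":[0,0,0]},{"claw":0,"dp":[-0.61,-0.19,0.43],"angular":[0,0,0]},{"claw":0,"dp":[-0.93,-0.29,0.61],"angular":[0,0,0]},{"claw":0,"dp":[-1.26,-0.40,0.77],"angular":[0,0,0]},{"claw":0,"dp":[-1.61,-0.51,0.90],"angular":[0,0,0]}]'
```

```text
clock: 14.7
ee_pos: [592.3, -102.8, 207.6]
ee_rot: [0.591, 0.807, 0.002, 0.001]
ft_force: [8.1, -1.8, -23.8]
grip_width: 19.1
```

```bash
cat >> log1.txt <<'E'
521.8 -125.2 165.1 -5.5 0.2 7.2 172
522.1 -125.1 144.5 -4.9 -0.4 3.8 192
529.5 -122.7 125.8 -4.2 -1.8 0.3 212
542.0 -118.8 111.8 -3.2 -0.2 -2.3 232
558.4 -113.6 103.2 -2.4 -1.0 -2.9 252
576.5 -107.9 100.9 -1.8 -0.5 -0.1 272
593.6 -102.6 105.0 -5.3 -0.7 4.1 292
607.4 -98.2 113.9 -6.6 -3.4 1.3 312
618.4 -94.7 127.7 -4.9 -3.6 -4.7 332
625.1 -92.5 146.7 -3.4 -4.3 -9.8 352
625.0 -92.6 166.5 -2.9 -4.5 -13.8 372
618.4 -94.6 184.4 -0.1 -5.6 -17.3 392
606.7 -98.2 198.7 3.3 -4.3 -20.4 412
592.3 -102.8 207.6 8.1 -1.8 -23.8 432
E
python3 an.py log1.txt
python3 - <<'E'
import numpy as np
d=np.load("an.npz");a=d["a"][1:];f=d["ft"][1:]
A=np.c_[np.ones_like(a),np.sin(a),np.cos(a)];p,*_=np.linalg.lstsq(A,f,rcond=None)
# f=-D - G sin(a-ad)
print("drag",p[0],"G",np.hypot(p[1],p[2]),"a_down",np.degrees(np.arctan2(p[2],-p[1])), "res",f-A@p)
for lo in (1,7):
  A2=A[lo-1:];f2=f[lo-1:];p,*_=np.linalg.lstsq(A2,f2,rcond=None);print(lo,p,np.degrees(np.arctan2(p[2],-p[1])))
E
```

```text
centre s,z [513.8 155.8] res [-0.2  0.   0.   0.1 -0.1 -0.4 -0.2  0.   0.1  0.1  0.1 -0.   0.   0.
 -0.1 -0.2 -0.1  0.   0.1  0.2  0.4] yy [-277.3 -277.3 -277.3 -277.2 -277.3 -277.3 -277.2 -277.1 -277.1 -277.1
 -277.1 -277.1 -277.2 -277.3 -277.3 -277.3 -277.2 -277.2 -277.2 -277.1
 -277.1]
[[ 32.   30.1   0.    0.    0. ]
 [ 52.   46.6 -14.3  -2.9  -1.3]
 [ 72.   65.4 -15.2  -3.    0.2]
 [ 92.   83.7 -14.8  -3.5   0.9]
 [112.  101.7 -13.6   5.9   4.4]
 [132.  122.8 -11.7  16.1   7.4]
 [152.  149.1  -9.   14.2   4.1]
 [172.  170.3  -6.2   6.3   1.9]
 [192.  191.9  -4.7   3.9   1.1]
 [212.  213.1  -2.7   3.6  -0.4]
 [232.  233.1  -1.1   3.7   0.8]
 [252.  253.2  -1.6   3.5  -0.2]
 [272.  273.2  -1.9  -0.    0.1]
 [292.  292.5  -3.3  -5.8   0.9]
 [312.  310.2  -4.7  -5.7  -1.2]
 [332.  329.1  -7.   -2.5  -1.9]
 [352.  350.4 -10.4  -2.8  -3.1]
 [372.  371.2 -12.7  -6.7  -3.4]
 [392.  391.2 -13.9 -10.5  -5.3]
 [412.  410.9 -14.3 -14.7  -5.1]
 [432.  429.2 -15.2 -19.7  -4.2]]
drag -8.162992907521781 G 6.861517886268247 a_down -23.864737835443265 res [ 0.27980474 -0.13529619 -0.11282461  0.16847442  0.23095349 -0.00640786
  0.25466027 -0.55018002 -0.31863797  0.37176184 -0.28898409  0.18530432
  0.12487345  0.41848747  0.33271753 -0.5662069  -0.6382438  -0.07269969
  0.48499944 -0.16255586]
1 [-8.16299291 -6.27487953 -2.77602495] -23.864737835443265
7 [-8.21786392 -6.35925727 -2.74377863] -23.33836810407838
```

```bash
for a in 72 52 32 12 -8; do echo from $a; python3 tab.py $a $((a-20)) -4;done
```

```text
from 72
68 [0.34,0.11,-0.13]
64 [0.68,0.22,-0.29]
60 [1.00,0.32,-0.47]
56 [1.31,0.42,-0.67]
52 [1.61,0.51,-0.90]
from 52
48 [0.28,0.09,-0.25]
44 [0.54,0.17,-0.51]
40 [0.79,0.25,-0.80]
36 [1.01,0.32,-1.10]
32 [1.22,0.39,-1.42]
from 32
28 [0.18,0.06,-0.33]
24 [0.34,0.11,-0.68]
20 [0.48,0.15,-1.03]
16 [0.59,0.19,-1.40]
12 [0.68,0.22,-1.77]
from 12
8 [0.06,0.02,-0.38]
4 [0.10,0.03,-0.76]
0 [0.11,0.04,-1.14]
-4 [0.10,0.03,-1.53]
-8 [0.06,0.02,-1.91]
from -8
-12 [-0.06,-0.02,-0.38]
-16 [-0.15,-0.05,-0.75]
-20 [-0.27,-0.08,-1.12]
-24 [-0.40,-0.13,-1.47]
-28 [-0.56,-0.18,-1.82]
```

```bash
python3 -m handwheel '[{"claw":0,"dp":[0.34,0.11,-0.18],"angular":[0,0,0]},{"claw":0,"dp":[0.68,0.22,-0.39],"angular":[0,0,0]},{"claw":0,"dp":[1.00,0.32,-0.57],"angular":[0,0,0]},{"claw":0,"dp":[1.31,0.42,-0.77],"angular":[0,0,0]},{"claw":0,"dp":[1.61,0.51,-1.00],"angular":[0,0,0]}]'
```

```text
clock: 15.2
ee_pos: [605.1, -98.8, 199.9]
ee_rot: [0.591, 0.806, -0.001, -0.0]
ft_force: [-6.2, -5.8, -6.7]
grip_width: 19.0
```

```bash
python3 -m handwheel '[{"claw":0,"dp":[0.28,0.09,-0.25],"angular":[0,0,0]},{"claw":0,"dp":[0.54,0.17,-0.51],"angular":[0,0,0]},{"claw":0,"dp":[0.79,0.25,-0.80],"angular":[0,0,0]},{"claw":0,"dp":[1.01,0.32,-1.10],"angular":[0,0,0]},{"claw":0,"dp":[1.22,0.39,-1.42],"angular":[0,0,0]}]'
```

```text
clock: 15.7
ee_pos: [617.1, -95.1, 186.5]
ee_rot: [0.591, 0.806, -0.001, -0.0]
ft_force: [-7.2, -5.2, -3.6]
grip_width: 19.1
```

```bash
python3 -m handwheel '[{"claw":0,"dp":[0.18,0.06,-0.33],"angular":[0,0,0]},{"claw":0,"dp":[0.34,0.11,-0.68],"angular":[0,0,0]},{"claw":0,"dp":[0.48,0.15,-1.03],"angular":[0,0,0]},{"claw":0,"dp":[0.59,0.19,-1.40],"angular":[0,0,0]},{"claw":0,"dp":[0.68,0.22,-1.77],"angular":[0,0,0]}]'
```

```text
clock: 16.2
ee_pos: [624.3, -92.9, 169.9]
ee_rot: [0.591, 0.806, -0.001, 0.0]
ft_force: [-9.4, -4.9, 0.2]
grip_width: 19.2
```

```bash
python3 -m handwheel '[{"claw":0,"dp":[0.06,0.02,-0.38],"angular":[0,0,0]},{"claw":0,"dp":[0.10,0.03,-0.76],"angular":[0,0,0]},{"claw":0,"dp":[0.11,0.04,-1.14],"angular":[0,0,0]},{"claw":0,"dp":[0.10,0.03,-1.53],"angular":[0,0,0]},{"claw":0,"dp":[0.06,0.02,-1.91],"angular":[0,0,0]}]'
```

```text
clock: 16.7
ee_pos: [626.0, -92.4, 152.3]
ee_rot: [0.591, 0.807, 0.0, 0.001]
ft_force: [-9.2, -2.5, 6.4]
grip_width: 19.4
```

```bash
python3 -m handwheel '[{"claw":0,"dp":[-0.06,-0.02,-0.38],"angular":[0,0,0]},{"claw":0,"dp":[-0.15,-0.05,-0.75],"angular":[0,0,0]},{"claw":0,"dp":[-0.27,-0.08,-1.12],"angular":[0,0,0]},{"claw":0,"dp":[-0.40,-0.13,-1.47],"angular":[0,0,0]},{"claw":0,"dp":[-0.56,-0.18,-1.82],"angular":[0,0,0]}]'
```

```text
clock: 17.2
ee_pos: [622.6, -93.4, 135.8]
ee_rot: [0.591, 0.807, 0.002, 0.002]
ft_force: [-7.4, -0.8, 10.7]
grip_width: 19.3
```

```bash
cat > log2.txt <<'E'
605.1 -98.8 199.9 -6.2 -5.8 -6.7 52
617.1 -95.1 186.5 -7.2 -5.2 -3.6 32
624.3 -92.9 169.9 -9.4 -4.9 0.2 12
626.0 -92.4 152.3 -9.2 -2.5 6.4 -8
622.6 -93.4 135.8 -7.4 -0.8 10.7 -28
E
cat > fit.py <<'E'
import numpy as np
from scipy.optimize import least_squares
y=np.radians(17.6);ex=np.array([np.cos(y),np.sin(y)]);c=(513.8,155.8)
def L(n):
    D=np.loadtxt(n);s=D[:,:2]@ex;a=np.arctan2(D[:,2]-c[1],s-c[0]);fs=D[:,3:5]@ex
    return a,-np.sin(a)*fs+np.cos(a)*D[:,5],np.cos(a)*fs+np.sin(a)*D[:,5]
a1,f1,r1=L("log1.txt");a1,f1,r1=a1[1:],f1[1:],r1[1:];a2,f2,r2=L("log2.txt")
print(np.c_[np.degrees(a2),f2,r2])
a=np.r_[a1,a2];f=np.r_[f1,f2];s=np.r_[np.ones_like(a1),-np.ones_like(a2)]
A=np.c_[-s,np.sin(a),np.cos(a)]
p,*_=np.linalg.lstsq(A,f,rcond=None);res=f-A@p
cov=np.linalg.inv(A.T@A)*res.var();G=np.hypot(p[1],p[2])
print("drag",p[0],"G",G,"down",np.degrees(np.arctan2(p[2],-p[1])),"sig",np.degrees(np.sqrt(cov[1,1])/G),res[-len(a2):].round(2),res.std())
# with radial-friction term (drag varies with |radial|)
A=np.c_[A,-s*np.abs(np.r_[r1,r2])];p,*_=np.linalg.lstsq(A,f,rcond=None);print(p,np.degrees(np.arctan2(p[2],-p[1])))
E
python3 fit.py
```

```text
[[ 53.1080507    2.10698923  -9.95892817]
 [ 33.91616714   1.71924307  -9.00879714]
 [ 14.84776876   2.86900131 -10.04171007]
 [ -3.64393529   5.78167428  -9.91277863]
 [-21.25555316   7.3272801  -10.67826703]]
drag 8.109156030618154 G 6.885950642332734 down -24.82280992941085 sig 0.9669641066064388 [ 0.73 -0.5  -0.84  0.16 -0.35] 0.3950634106811378
[ 8.2055528  -6.29588694 -2.86772896 -0.01349376] -24.488906621245054
```

```bash
python3 -m handwheel '[{"claw":0,"dp":[0,0,0],"angular":[0,0,0]},{"claw":0,"dp":[0,0,0],"angular":[0,0,0]},{"claw":0,"dp":[0,0,0],"angular":[0,0,0]},{"claw":0,"dp":[0,0,0],"angular":[0,0,0]}]'
python3 - <<'E'
from h import *
s=bot.get_state();p=s["ee_pos"];y=np.radians(17.6);S=p[0]*np.cos(y)+p[1]*np.sin(y)
print(p,S,np.degrees(np.arctan2(p[2]-155.8,S-513.8)),s["ft_force"],s["qd"])
E
```

```text
clock: 17.6
ee_pos: [622.4, -93.5, 135.3]
ee_rot: [0.591, 0.807, 0.002, 0.002]
ft_force: [-7.0, -0.9, 7.4]
grip_width: 19.5
[622.35098236 -93.52065045 135.29609251] 564.9413196180581 -21.84715469967452 [-6.98952408 -0.93773395  7.42602205] [ 0.00179999  0.00113582 -0.00058259  0.00037272  0.00111329 -0.0010269 ]
```

```bash
python3 -m handwheel '[{"claw":0,"dp":[-0.13,-0.04,-0.15],"angular":[0,0,0]},{"claw":0,"dp":[-0.27,-0.08,-0.30],"angular":[0,0,0]},{"claw":0,"dp":[-0.27,-0.08,-0.30],"angular":[0,0,0]},{"claw":0,"dp":[-0.27,-0.08,-0.30],"angular":[0,0,0]}]'
cat > ang.py <<'E'
from h import *
s=bot.get_state();p=s["ee_pos"];y=np.radians(17.6);S=p[0]*np.cos(y)+p[1]*np.sin(y);f=s["ft_force"]
a=np.arctan2(p[2]-155.8,S-513.8);fs=f[0]*np.cos(y)+f[1]*np.sin(y)
print(s["clock"],p,"r",np.hypot(p[2]-155.8,S-513.8),"ang",np.degrees(a),"ft",-np.sin(a)*fs+np.cos(a)*f[2],"fr",np.cos(a)*fs+np.sin(a)*f[2],"tq",s["ft_torque"])
E
python3 ang.py
```

```text
clock: 18.0
ee_pos: [621.6, -93.8, 133.3]
ee_rot: [0.591, 0.807, 0.004, 0.004]
ft_force: [-3.4, 1.0, 8.9]
grip_width: 19.3
18.0 [621.58236422 -93.78130192 133.31004489] r 55.12616053567502 ang -24.077531153445413 ft 6.963636664234541 fr -6.349112720651785 tq [ 0.24472097  0.84878965 -0.11635664]
```

```bash
python3 - <<'E'
from h import *
np.set_printoptions(precision=2,suppress=True)
F=[];P=[]
for i in range(8):
    f=bot.grab_frame("side" if i else "wrist")
    if i==0: save(f,"w4.png")
    if i==7: save(f,"s4.png")
    s=bot.get_state();F.append(s["ft_force"]);P.append(s["ee_pos"])
print(np.array(F),np.std(F,0),P[-1],s["clock"])
E
python3 ang.py
```

```text
[[-3.92  1.85  9.64]
 [-5.18  1.79  8.66]
 [-4.59  1.53  8.24]
 [-3.36  1.38  9.14]
 [-5.02  0.76  8.8 ]
 [-4.62  1.5   8.78]
 [-5.15  1.04  9.42]
 [-3.07  1.96  9.52]] [0.77 0.39 0.45] [621.59 -93.79 133.35] 18.4
18.4 [621.58938565 -93.79221446 133.34791987] r 55.11381824004085 ang -24.040143382763198 ft 7.748728016175135 fr -6.0084263378975225 tq [ 0.24730841  0.87803944 -0.12809505]
```

View pics/w4.png

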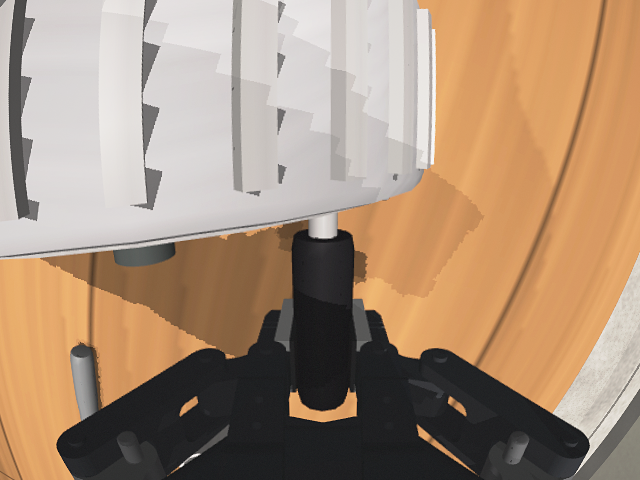

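```bash
python3 -m handwheel '[{"claw":0,"dp":[0.04,0.01,0.09],"angular":[0,0,0]},{"claw":0,"dp":[0.08,0.02,0.18],"angular":[0,0,0]},{"claw":0,"dp":[0.08,0.02,0.18],"angular":[0,0,0]},{"claw":0,"dp":[0.08,0.02,0.18],"angular":[0,0,0]}]'
python3 ang.py
```

```text
clock: 18.8
ee_pos: [621.5, -93.8, 133.3]
ee_rot: [0.591, 0.807, 0.003, 0.003]
ft_force: [-4.0, 1.0, 9.5]
grip_width: 19.2
18.8 [621.52291631 -93.79982534 133.29103759] r 55.07708297381998 ang -24.122009949483118 ft 7.1935154733858955 fr -7.068456846511163 tq [ 0.27958538  0.84341941 -0.06585999]
```

```bash
python3 -m handwheel '[{"claw":0,"dp":[0.04,0.01,0.1],"angular":[0,0,0]},{"claw":0,"dp":[0.08,0.02,0.2],"angular":[0,0,0]},{"claw":0,"dp":[0.08,0.02,0.2],"angular":[0,0,0]},{"claw":0,"dp":[0.08,0.02,0.2],"angular":[0,0,0]}]'
python3 ang.py
```

```text
clock: 19.2
ee_pos: [621.5, -93.8, 133.3]
ee_rot: [0.591, 0.807, 0.002, 0.002]
ft_force: [-3.6, 2.4, 9.2]
grip_width: 19.1
19.2 [621.47469679 -93.82857627 133.30207568] r 55.02269017361021 ang -24.134779124821925 ft 7.297758263584661 fr -6.283926748416646 tq [ 0.41322439  0.69750497 -0.08494877]
```

```bash
python3 -m handwheel '[{"claw":0,"dp":[0,0,0],"angular":[0,0,0]},{"claw":0,"dp":[0,0,0],"angular":[0,0,0]},{"claw":0,"dp":[0,0,0],"angular":[0,0,0]},{"claw":0,"dp":[0,0,0],"angular":[0,0,0]},{"claw":0,"dp":[0,0,0],"angular":[0,0,0]},{"claw":0,"dp":[0,0,0],"angular":[0,0,0]},{"claw":0,"dp":[0,0,0],"angular":[0,0,0]},{"claw":0,"dp":[0,0,0],"angular":[0,0,0]},{"claw":0,"dp":[0,0,0],"angular":[0,0,0]},{"claw":0,"dp":[0,0,0],"angular":[0,0,0]}]'
python3 ang.py
python3 - <<'E'
from h import *
f=bot.grab_frame("side");save(f,"s5.png");f=bot.grab_frame("wrist");save(f,"w5.png")
E
```

```text
clock: 20.2
ee_pos: [621.4, -93.8, 133.3]
ee_rot: [0.591, 0.807, 0.002, 0.002]
ft_force: [-3.0, 0.3, 10.2]
grip_width: 19.4
20.2 [621.44350697 -93.81583442 133.2930298 ] r 55.00277703543214 ang -24.154400256074855 ft 8.179274282190587 fr -6.670862938042308 tq [ 0.42912209  0.7728323  -0.07558517]
```

View pics/s5.png

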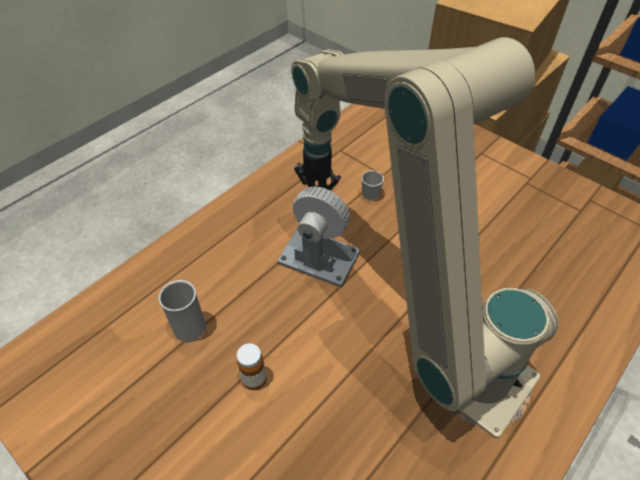

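View pics/w5.png

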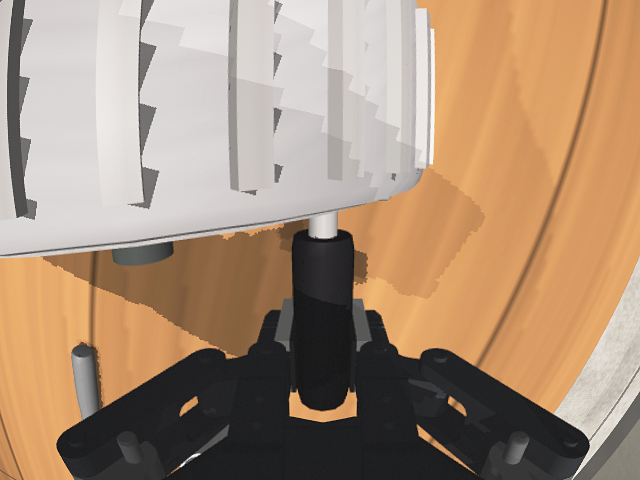

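Run:
```python
from h import *
print(bot.close_job())
```

```text
the job is handed in; nothing more can be done
None
```

I gripped the crank handle and turned the rotor right round once, about 400° one way. I then turned it back 93° to bring the heavy side down and handed the job in at about 20 s, still gripping the handle.

- **Heavy side:** The force fit gives a drag of 8.1 N and a hidden weight worth 6.9 N at the handle. It puts the heavy side straight down when the handle is about 24.5° below level, on the side away from the robot. The fit error is about 1°, and the three fits I made ranged from 23.9° to 24.8°.
- **Final position:** The handle stopped at 24.2° below level. It moved less than 0.1° over the last 1.4 s before hand-in.
- **Last pictures:** The handle is still between the pads, and the dewar, reagent jar and beaker are where they were in the side view. The arm hides most of the screwdriver in the final pictures, but I never moved near it.
- **Did not go as expected:** The arm was still pushing on the handle with about 7–8 N along its path at the end, close to the bearing drag. Backing the target off by about 4 mm barely reduced that, but the rotor stayed still.
- **Not fully checked:** The fit assumes the force sensor reads zero with no load. The few readings I took before gripping agree with that within the noise. A real offset of about half a newton would shift the result by about 4°.

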